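# Unscrew the sprung lid of a pickle jar and lay it on the saucer

## Task

Take the lid off the pickle jar in the jar holder: unscrew it all the way without crushing it or forcing it against the glass thread, and keep hold of it as the thread lets go, because the pickling spring underneath will otherwise shoot it off. Then lay it gently, flat and right way up, in the middle of the white saucer and let go, leaving everything else on the counter alone.

Things in the scene. Friction and masses are not known exactly. Their poses are not given: they have to be found in the camera images.
- lid: Gold tin screw lid on the jar: round, 60 mm across, 32 mm tall, knurled upright side, 45 to 85 g. Origin: centre of its open underside; z up along its axis. Right-hand thread: it unscrews anticlockwise seen from above, 1.0 to 1.2 turns from the start, climbing a few millimetres per radian, until the thread lets go. Between strokes it stays where it was left.
- lid_top (a point): Centre of the lid's flat top, 32 mm above its underside. Turning takes 0.1 to 0.3 N m: grip the side with 12 to 30 N a finger. The thin tin dents above 40 N a finger. The lid has about 1 mm of sideways play on the neck.
- jar_rim (a point): Centre of the glass neck's rim, on the jar's axis, fixed, 162 mm above the counter. The glass thread below it chips if the hand forces the lid: by turning without rising along with it (the lid then pushes up at the hand, harder and harder: keep that below 5 N or so), or by tugging up or sideways with more than about 5 N while the thread holds.
- spring_disc (a point): Centre of the steel disc on top of the pickling spring, which presses up under the lid: 4.5 N fully home, 3.4 N when the thread lets go, 2.7 N at the end of its stroke 13 mm higher. While the thread holds, the hand feels none of it; when the thread ends the hand must hold the lid, or it is thrown off.
- jar: White clamp base 150 x 130 mm on suction feet holding a clear jar of gherkins 76 mm across; fixed, it neither turns nor slides. Origin: on the counter under the base's centre, on the jar's axis; z up. The glass narrows from 76 mm across at 108 mm height to the 46 mm neck at 127 mm. At the start the lid's underside is 134 to 137 mm above the counter.
- saucer: White round saucer 170 mm across and 12 mm high at the rim, loose, 350 g. Origin: centre of its underside on the counter; z up. Its flat inner floor, 105 mm across, is 5 mm above the counter.
- bowl: Blue bowl 150 mm across, 50 mm high, loose bystander. Origin: centre of its underside.
- tomato_tin: Opened red tin 76 mm across, 108 mm tall plus its bent-up lid, loose bystander. Origin: centre of its underside.
- chickpea_jar: Glass jar of chickpeas with a gold lid, 86 mm across, 172 mm tall, loose bystander. Origin: centre of its underside.
- pesto_jar: Small jar with green contents and a black lid, 62 mm across, 76 mm tall, loose bystander. Origin: centre of its underside.
- pepper_mill: Dark wooden pepper mill 54 mm across, 152 mm tall, loose bystander. Origin: centre of its underside.
- packet: Brown card packet 75 x 120 x 55 mm, loose bystander. Origin: centre of its underside.
- spoon: Wooden spoon 240 mm long, lying along its x axis, loose bystander. Origin on its underside near the middle.

How it is judged:
On the way:
1. the lid is unscrewed, clear of the thread and in the hand (z of lid in the frame of jar above 0.165 m and contact force between the fingers and lid above 1 N), for 0.2 s.
At the end, for the whole second after the job is handed in: The lid lies at rest, flat (within 0.1 rad) and right way up on the floor of the saucer, its centre within 25 mm of the saucer's, released; the saucer has not been pushed more than 30 mm (horizontal distance between lid and saucer below 0.025 m and z of lid in the frame of saucer below 0.01 m and angle between lid's own z axis and vertical below 0.1 rad and linear speed of lid below 0.03 m/s and distance of saucer from where it was at the start of the episode below 0.03 m); the robot touches nothing.
It fails at once if the lid leaves the thread without being held (the spring throws it), or is dropped or flung through the air ((z of lid in the frame of jar above 0.158 m and horizontal distance between lid and jar below 0.08 m and contact force between the fingers and lid below 0.3 N) or (contact force between lid and anything else below 0.05 N and linear speed of lid above 0.4 m/s)).
It fails at once if the lid is dented: squeezed above 40 N on a side (contact force between the fingers and lid above 80 N).
It fails at once if the lid is forced against the glass thread (it and the spring alone load the lid with about 9 N) (contact force between lid and jar above 22 N).
It fails at once if the lid is banged down on the saucer (above 30 N) or put on the bare counter (contact force between lid and saucer above 30 N or contact force between lid and table above 0.5 N).
It fails at once if a bystander is pushed more than 30 mm (distance of any of bowl, tomato_tin, chickpea_jar, pesto_jar, pepper_mill, packet, spoon from where it was at the start of the episode above 0.03 m).
It also fails if it takes over 72 s, if anything falls off the work surface, if the arm or the gripper's body presses on something with over 40 N, if the wrist force passes 120 N, or if a joint passes its speed limit or range.

## Robot

A 6-joint arm with a two-finger parallel gripper is mounted at the origin on the work surface. World frame = base frame: x ahead of the robot, y to its left, z up, the work surface at z = 0. Lengths are in m, angles in rad, forces in N, time in s.
With the tool pointing down it reaches from about 0.35 to 0.775 m from the base axis. Payload 7.3 kg.
Tool frame: the origin (TCP) lies at the centre of the arm's flange, where the gripper is bolted on; the fingertips stand 178 mm ahead of it and the grasp point (between the pads) lies 159 mm ahead of it; z points along the fingers, y is the line along which they close (so a half turn about z gives the same grasp; the last joint's range is limited). The gripper opens to 92 mm and grips with 3 to 60 N. Pads are 19 mm wide; open, the fingers measure 130 mm over their backs; the gripper's body (75 mm by 190 mm) begins 47 mm behind the grasp point.
Start: joints at [0.987, 0.342, 1.524, -0, 1.275, -0.146], TCP at [0.223, 0.475, 0.405] pointing down, gripper open.
Joint ranges: [-2.53, 2.53], [-0.77, 2.02], [0.04, 2.7], [-1, 4.14], [0.28, 2.66], [-3.11, 3.11]. Speed limits (rad/s): [2.57, 2.57, 3.14, 3.14, 3.14, 3.14].

## Interface

Orientations are given as [roll, pitch, yaw] about the fixed x, y, z axes, in that order (R = Rz(yaw) Ry(pitch) Rx(roll)).
In Python, from cell import robot gives the robot as it stands.
- The arm moves only by the shell command python3 drive.py 'ROWS' [OPENING] [FORCE]. ROWS is a JSON list of rows, 1 to 8 of them, each of 6 numbers: dx, dy, dz in m, then a rotation vector rx, ry, rz in rad; each row shifts and turns the commanded pose from where the row before left it, along the tool's axes as they then stand; what a row does not reach is not made up. A row lasts 1/12 s, in which the tool goes at most 0.0417 m and 0.125 rad, less where a joint would pass 70% of its speed; a pose out of reach is approached as far as the arm can. OPENING is the finger opening in m, set as the command begins (- or left out keeps the last). The fingers move at their own pace and stop on an object; FORCE is the grip in N (left out, the last holds). Time passes only in rows, so rows that do not move let the fingers close. It prints the time, the measured TCP pose, the force, the opening and the grip force at its end.
- robot.observe(): the state, without advancing time (a new reading comes with each control period).
- robot.read_camera(name): name is "scene" or "top" or "wrist"; returns a dict with "image" (480x640x3 uint8, red, green, blue), "fx", "fy", "cx", "cy" (pixels), "k1" (the pictures are not rectified: a ray, as slopes to the right and down, at radius r is drawn at 1 + k1 r^2 times it, then the intrinsics apply), "pose" (4x4, takes a point from camera to world coordinates). Camera axes: x right, y down, z forward; pixel columns grow to the right and rows downward; lengths in m; the calibration is good to about 2 mm. A picture is of the moment at which its call begins. There is no depth.
- robot.hand_in(): hands the job in; it is judged then, once.
The state is a dict: "time": time; "qpos": joint angles; "qvel": joint speeds; "joint_efforts": joint torques, N m; "tool_pos": TCP position; "tool_rot": TCP orientation; "contact_force": force on the tool from outside, world axes, zero at the start; "torque": the same for the moment, N m; "opening": finger opening in m; "grip_force": force on a finger pad.
Only numpy, scipy, OpenCV 4.12 (cv2) and the standard library are available. Lean on these libraries where they do the work, as an engineer would, in place of code of your own. Each camera call takes 0.05 s, during which the arm holds its last target. There are 200 camera calls.

## Working session

There is one attempt and no reset: what is moved stays moved. The work goes in short steps, Python scripts to look and compute and a shell command to move; the robot and the scene stay as the last step left them, time stands still between calls to the robot, and variables do not carry over. Pictures are saved under pics/ and viewed, at most 10 in all, crops included, and the job is handed in when it is done.

```bash
ls; mkdir -p pics; python3 - <<'E'
from cell import robot
import cv2
print(robot.observe())
for n in ("scene","top"):
    c=robot.read_camera(n); cv2.imwrite(f"pics/{n}0.png",c["image"][:,:,::-1]); print(n,{k:v for k,v in c.items() if k!="image"})
E
```

```text
cell.py
drive.py
pics
{'time': 0.0, 'qpos': array([ 9.87005561e-01,  3.42734255e-01,  1.52501262e+00, -9.37336848e-06,
        1.27540523e+00, -1.45983095e-01]), 'qvel': array([0.00021665, 0.00034979, 0.00079362, 0.00027401, 0.00067037,
       0.0007563 ]), 'joint_efforts': array([ 1.62822944e-03, -4.31243563e+01, -2.44223714e+01,  7.19022285e-02,
        5.58769866e-02, -1.33258973e-04]), 'tool_pos': array([0.22247514, 0.47538414, 0.4040403 ]), 'tool_rot': array([-3.14004849e+00, -2.17977058e-04,  2.70378755e+00]), 'contact_force': array([0.79420729, 0.08705222, 0.52162599]), 'torque': array([-9.40106802e-05,  1.21553042e-03, -1.24918049e-02]), 'grip_force': 0.0, 'opening': 0.09192699754343919}
scene {'fx': 473.28022517168387, 'fy': 473.28022517168387, 'cx': 319.81048332514274, 'cy': 234.20173566408891, 'k1': -0.07637168687137513, 'pose': array([[ 0.50141965,  0.49241859, -0.71140865,  1.36043256],
       [ 0.86507994, -0.29927079,  0.40258378, -0.49281839],
       [-0.01466409, -0.81728877, -0.5760417 ,  0.75321995],
       [ 0.        ,  0.        ,  0.        ,  1.        ]])}
top {'fx': 492.7408398294213, 'fy': 492.7408398294213, 'cx': 318.60949609557144, 'cy': 244.42922434031226, 'k1': -0.1376911294318588, 'pose': array([[-0.01777584, -0.98939415,  0.14416392,  0.45285724],
       [-0.99965598,  0.01480567, -0.02164959, -0.05019627],
       [ 0.01928554, -0.14449917, -0.98931697,  1.17709361],
       [ 0.        ,  0.        ,  0.        ,  1.        ]])}
```
View pics/scene0.png

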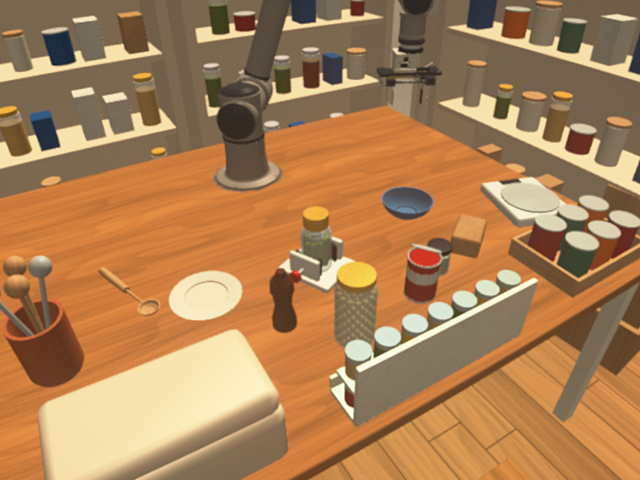

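View pics/top0.png

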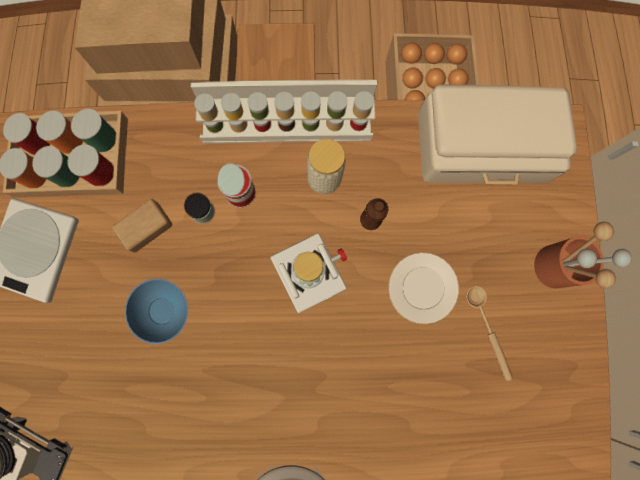

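Top view: the lid is near (308,266), the saucer near (424,288), and the mill and chickpea jar stand on the far side. In the scene view the lid is at (316,218). Next I'll enlarge these for precise readings.

```bash
python3 - <<'E'
import cv2,numpy as np
t=cv2.imread("pics/top0.png"); s=cv2.imread("pics/scene0.png")
a=cv2.resize(t[236:296,268:348],None,fx=5,fy=5,interpolation=cv2.INTER_CUBIC)
b=cv2.resize(s[195:295,275:365][:60,:80],None,fx=5,fy=5,interpolation=cv2.INTER_CUBIC)
c=cv2.resize(t[248:328,384:464],None,fx=3.75,fy=3.75,interpolation=cv2.INTER_CUBIC)
d=cv2.resize(s[260:330,160:250],None,fx=4,fy=4,interpolation=cv2.INTER_CUBIC)
im=np.zeros((600,800,3),np.uint8); im[:300,:400]=a; im[:300,400:]=b; im[300:,:300]=c; im[300:580,400:760]=d
cv2.imwrite("pics/crop.png",im)
E
```

View pics/crop.png

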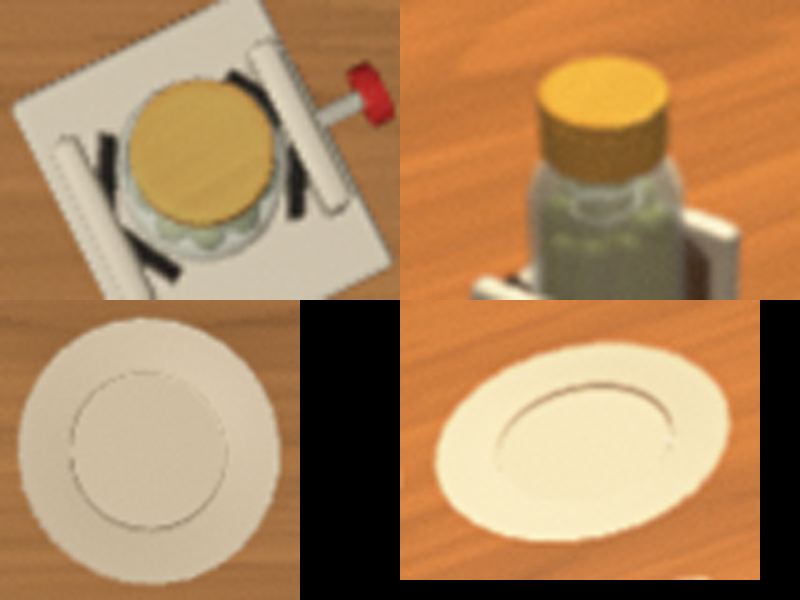

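The crop shows the lid top centred at about top (308.2,266.2) and scene (315.2,213.3). The saucer rim is centred at about top (423.4,288) and scene (205.2,295.1).

```bash
cat > h.py <<'E'
import numpy as np
def ray(c,u,v):
    d=np.array([(u-c["cx"])/c["fx"],(v-c["cy"])/c["fy"]]); s=d.copy()
    for _ in range(20): s=d/(1+c["k1"]*(s@s))
    return c["pose"][:3,:3]@np.array([*s,1.]),c["pose"][:3,3]
def onz(c,u,v,z):
    r,o=ray(c,u,v); return o+r*(z-o[2])/r[2]
def tri(obs):
    A=np.zeros((3,3));b=np.zeros(3)
    for c,u,v in obs:
        r,o=ray(c,u,v); r/=np.linalg.norm(r); P=np.eye(3)-np.outer(r,r); A+=P;b+=P@o
    return np.linalg.solve(A,b)
E
python3 - <<'E'
from cell import robot
from h import *
T=robot.read_camera("top");S=robot.read_camera("scene")
for n,t,s,z in(("lid",(308.2,266.2),(315.2,213.3),.1675),("sau",(423.4,288),(205.2,295.1),.012)):
    print(n,onz(T,*t,z),onz(S,*s,z),tri([(T,*t),(S,*s)]))
for n,p in (("mill",(375,208)),("chick",(326,158))): print(n,onz(T,*p,.16))
for n,p in (("basecorner",(270,250)),("b2",(319,236)),("b3",(346,290)),("knob",(341,255))): print(n,onz(T,*p,.03))
E
```

```text
lid [ 0.55503244 -0.05006431  0.1675    ] [ 0.55960214 -0.05078856  0.1675    ] [ 0.55563761 -0.04942301  0.16480784]
sau [ 0.51381025 -0.32395867  0.012     ] [ 0.51914651 -0.3254633   0.012     ] [ 0.51412401 -0.324719    0.00770656]
mill [ 0.67729898 -0.19337037  0.16      ]
chick [ 0.78872259 -0.09169636  0.16      ]
basecorner [0.60850404 0.03907697 0.03      ]
b2 [ 0.64009232 -0.07657718  0.03      ]
b3 [ 0.51186331 -0.13716096  0.03      ]
knob [ 0.59413883 -0.12744429  0.03      ]
```

```bash
cat >> h.py <<'E'
from scipy.spatial.transform import Rotation as Ro
def need(s,x,y,z):
    R=Ro.from_euler("xyz",s["tool_rot"]).as_matrix(); return (R.T@(np.array([x,y,z])-s["tool_pos"])).round(4)
def show(s):
    R=Ro.from_euler("xyz",s["tool_rot"]).as_matrix()
    print("t%.2f q6 %.2f pos"%(s["time"],s["qpos"][5]),s["tool_pos"].round(4),"rot",s["tool_rot"].round(3),"F",s["contact_force"].round(2),"Ftool",(R.T@s["contact_force"]).round(2),"Tz %.2f"%s["torque"][2],"op %.4f grip %.1f"%(s["opening"],s["grip_force"]))
E
python3 -c "
from cell import robot
from h import *
s=robot.observe();show(s);d=need(s,.5555,-.05,.404);print(d,d/16)"
```

```text
t0.20 q6 -0.15 pos [0.2225 0.4754 0.4043] rot [-3.141 -0.     2.704] F [-0.21 -1.51 -0.18] Ftool [-0.45 -1.46  0.18] Tz 0.02 op 0.0917 grip 0.0
[-5.243e-01 -3.347e-01  5.000e-04] [-3.276875e-02 -2.091875e-02  3.125000e-05]
```

```bash
for i in 1 2; do :; done; R='[-0.0328,-0.0209,0,0,0,0]'; python3 drive.py '[[-0.0328,-0.0209,0,0,0,0],[-0.0328,-0.0209,0,0,0,0],[-0.0328,-0.0209,0,0,0,0],[-0.0328,-0.0209,0,0,0,0],[-0.0328,-0.0209,0,0,0,0],[-0.0328,-0.0209,0,0,0,0],[-0.0328,-0.0209,0,0,0,0],[-0.0328,-0.0209,0,0,0,0]]' 0.092 20
python3 drive.py '[[-0.0328,-0.0209,0,0,0,0],[-0.0328,-0.0209,0,0,0,0],[-0.0328,-0.0209,0,0,0,0],[-0.0328,-0.0209,0,0,0,0],[-0.0328,-0.0209,0,0,0,0],[-0.0328,-0.0209,0,0,0,0],[-0.0328,-0.0209,0,0,0,0],[-0.0328,-0.0209,0,0,0,0]]'
python3 drive.py '[[0,0,0,0,0,0.125],[0,0,0,0,0,0.125],[0,0,0,0,0,0.125],[0,0,0,0,0,0.125],[0,0,0,0,0,0.125],[0,0,0,0,0,0.125],[0,0,0,0,0,0.125],[0,0,0,0,0,0.125]]'
python3 drive.py '[[0,0,0,0,0,0.125],[0,0,0,0,0,0.125],[0,0,0,0,0,0.125],[0,0,0,0,0,0.125],[0,0,0,0,0,0.125],[0,0,0,0,0,0.125],[0,0,0,0,0,0.125],[0,0,0,0,0,0.125]]'
python3 drive.py '[[0,0,0,0,0,0.125],[0,0,0,0,0,0.125],[0,0,0,0,0,0.125],[0,0,0,0,0,0.125],[0,0,0,0,0,0],[0,0,0,0,0,0]]'
python3 - <<'E'
from cell import robot
from h import *
import cv2
s=robot.observe();show(s)
c=robot.read_camera("wrist"); cv2.imwrite("pics/w1.png",c["image"][:,:,::-1]);print({k:v for k,v in c.items() if k!="image"})
E
```

```text
time: 0.87
tool_pos: [0.3898, 0.2111, 0.4048]
tool_rot: [3.141, 0.0, 2.704]
contact_force: [1.1, 1.0, 0.6]
opening: 0.0921
grip_force: 0.0
time: 1.53
tool_pos: [0.5567, -0.0517, 0.4045]
tool_rot: [3.141, -0.0, 2.703]
contact_force: [0.2, 0.7, 0.3]
opening: 0.0917
grip_force: 0.0
time: 2.2
tool_pos: [0.556, -0.0498, 0.4045]
tool_rot: [-3.141, -0.0, 1.698]
contact_force: [-0.1, 0.3, -0.6]
opening: 0.0913
grip_force: 0.0
time: 2.87
tool_pos: [0.5561, -0.0498, 0.4045]
tool_rot: [-3.141, 0.0, 0.698]
contact_force: [-0.7, 0.4, 0.1]
opening: 0.0916
grip_force: 0.0
time: 3.37
tool_pos: [0.5561, -0.0498, 0.4045]
tool_rot: [-3.141, 0.0, 0.208]
contact_force: [0.1, -0.0, 0.9]
opening: 0.0918
grip_force: 0.0
t3.37 q6 1.14 pos [ 0.5561 -0.0498  0.4045] rot [-3.141  0.     0.208] F [ 0.12 -0.01  0.92] Ftool [ 0.11  0.03 -0.92] Tz -0.01 op 0.0918 grip 0.0
{'fx': 365.73168991691335, 'fy': 365.73168991691335, 'cx': 324.081224634523, 'cy': 246.2502894735522, 'k1': -0.05992335973942815, 'pose': array([[ 2.05871002e-01, -9.44859410e-01, -2.54671996e-01,
         6.24453603e-01],
       [-9.78578954e-01, -1.98937043e-01, -5.29838102e-02,
        -3.53074889e-02],
       [-6.01442178e-04,  2.60124485e-01, -9.65574901e-01,
         3.83993556e-01],
       [ 0.00000000e+00,  0.00000000e+00,  0.00000000e+00,
         1.00000000e+00]])}
```

View pics/w1.png

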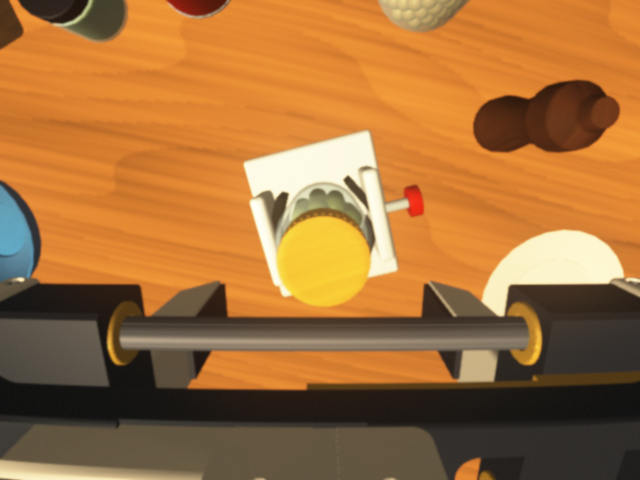

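The lid top is a disc at about x 277–370, y 215–307, centred near (323.5,261) and between the fingers. I'll project that, using an ellipse fit of the bright gold.

```bash
python3 - <<'E'
from cell import robot
from h import *
import cv2
c=robot.read_camera("wrist"); 
m=cv2.inRange(cv2.cvtColor(c["image"],cv2.COLOR_RGB2HSV),(15,150,200),(32,255,255))[190:320,250:400]
k=max(cv2.findContours(m,0,1)[0],key=cv2.contourArea); e=cv2.fitEllipse(cv2.convexHull(k)); print(e)
u,v=e[0][0]+250,e[0][1]+190
for p in((u,v),(323.5,261)): print(onz(c,*p,.1675))
s=robot.observe();show(s)
E
```

```text
((74.3887710571289, 79.59365844726562), (102.52735900878906, 180.04275512695312), 94.4085464477539)
[ 0.55264407 -0.05048508  0.1675    ]
[ 0.55802583 -0.04878723  0.1675    ]
t3.47 q6 1.14 pos [ 0.5561 -0.0498  0.4046] rot [-3.141  0.     0.207] F [ 0.12 -0.13 -0.61] Ftool [0.09 0.16 0.61] Tz -0.01 op 0.0921 grip 0.0
```

```bash
python3 drive.py '[[0,0,0.03,0,0,0],[0,0,0.03,0,0,0],[0,0,0.02,0,0,0],[0,0,0.014,0,0,0],[0,0,0,0,0,0]]'
python3 drive.py '[[0,0,0,0,0,0],[0,0,0,0,0,0],[0,0,0,0,0,0]]' 0.05 5
python3 -c "
from cell import robot
from h import *
show(robot.observe())"
python3 drive.py '[[0,0,0,0,0,0],[0,0,0,0,0,0],[0,0,0,0,0,0],[0,0,0,0,0,0]]'
python3 -c "
from cell import robot
from h import *
show(robot.observe())"
```

```text
time: 3.88
tool_pos: [0.5552, -0.0497, 0.3075]
tool_rot: [-3.139, 0.006, 0.206]
contact_force: [-0.5, -0.1, -0.1]
opening: 0.092
grip_force: 0.0
time: 4.13
tool_pos: [0.5565, -0.0499, 0.3122]
tool_rot: [3.141, -0.003, 0.204]
contact_force: [1.0, -0.1, -0.8]
opening: 0.0763
grip_force: 0.0
t4.13 q6 1.14 pos [ 0.5565 -0.0499  0.3122] rot [ 3.141e+00 -3.000e-03  2.040e-01] F [ 0.99 -0.14 -0.79] Ftool [0.94 0.33 0.79] Tz 0.00 op 0.0763 grip 0.0
time: 4.47
tool_pos: [0.5562, -0.0498, 0.3113]
tool_rot: [3.141, -0.001, 0.204]
contact_force: [-0.1, 0.7, 2.3]
opening: 0.0598
grip_force: 5.0
t4.47 q6 1.14 pos [ 0.5562 -0.0498  0.3113] rot [ 3.141e+00 -1.000e-03  2.040e-01] F [-0.12  0.74  2.3 ] Ftool [ 0.03 -0.74 -2.3 ] Tz 0.02 op 0.0598 grip 5.0
```

```bash
for i in 1 2 3; do python3 drive.py '[[0,0,0,0,0,0],[0,0,0,0,0,0]]' >/dev/null; python3 -c "
from cell import robot
from h import *
show(robot.observe())"; done
```

```text
t4.63 q6 1.14 pos [ 0.5562 -0.0498  0.3112] rot [ 3.141e+00 -1.000e-03  2.040e-01] F [0.15 1.91 2.71] Ftool [ 0.54 -1.84 -2.71] Tz -0.05 op 0.0598 grip 5.0
t4.80 q6 1.14 pos [ 0.5562 -0.0498  0.311 ] rot [ 3.142e+00 -1.000e-03  2.040e-01] F [-0.25  0.86  4.49] Ftool [-0.07 -0.89 -4.49] Tz 0.02 op 0.0595 grip 5.0
t4.97 q6 1.14 pos [ 0.5562 -0.0498  0.3109] rot [-3.142e+00 -1.000e-03  2.040e-01] F [0.23 1.91 4.65] Ftool [ 0.61 -1.82 -4.65] Tz 0.04 op 0.0598 grip 5.0
```

```bash
python3 drive.py '[[0,0,0,0,0,0],[0,0,0,0,0,0],[0,0,0,0,0,0]]' 0.075
python3 drive.py '[[0,-0.0003,0,0,0,0.125],[0,0,0,0,0,0.125],[0,0,0,0,0,0.125],[0,0,0,0,0,0.125],[0,0,0,0,0,0.125],[0,0,0,0,0,0.125],[0,0,0,0,0,0.125]]' 
python3 drive.py '[[0,0,0,0,0,0.125],[0,0,0,0,0,0.125],[0,0,0,0,0,0.125],[0,0,0,0,0,0.125],[0,0,0,0,0,0.125],[0,0,0,0,0,0.125],[0,0,0,0,0,0.125],[0,0,0,0,0,0]]' 
python3 drive.py '[[0,0,0,0,0,0],[0,0,0,0,0,0],[0,0,0,0,0,0],[0,0,0,0,0,0]]' 0.05 5
for i in 1 2 3; do python3 drive.py '[[0,0,0,0,0,0],[0,0,0,0,0,0]]' >/dev/null; python3 -c "
from cell import robot
from h import *
show(robot.observe())"; done
```

```text
time: 5.22
tool_pos: [0.5559, -0.05, 0.3102]
tool_rot: [-3.141, 0.001, 0.204]
contact_force: [-0.2, -0.2, -0.3]
opening: 0.0732
grip_force: 0.0
time: 5.8
tool_pos: [0.5559, -0.0497, 0.3103]
tool_rot: [3.141, 0.001, -0.677]
contact_force: [0.3, 0.6, -0.3]
opening: 0.0748
grip_force: 0.0
time: 6.47
tool_pos: [0.5559, -0.0496, 0.3103]
tool_rot: [3.141, 0.0, -1.551]
contact_force: [0.0, -0.7, -0.4]
opening: 0.0748
grip_force: 0.0
time: 6.8
tool_pos: [0.5561, -0.0496, 0.3106]
tool_rot: [-3.141, 0.0, -1.545]
contact_force: [1.6, 1.1, -1.4]
opening: 0.0601
grip_force: 5.0
t6.97 q6 2.89 pos [ 0.5561 -0.0496  0.3106] rot [-3.142  0.    -1.545] F [ 0.9  -0.18 -0.76] Ftool [ 0.2  -0.9   0.76] Tz 0.02 op 0.0597 grip 5.0
t7.13 q6 2.89 pos [ 0.5561 -0.0496  0.3107] rot [-3.141  0.    -1.546] F [ 1.22 -0.08 -1.11] Ftool [ 0.11 -1.22  1.12] Tz 0.11 op 0.0600 grip 5.0
t7.30 q6 2.89 pos [ 0.556  -0.0496  0.3107] rot [-3.142  0.    -1.546] F [ 0.97 -1.05 -1.15] Ftool [ 1.08 -0.94  1.15] Tz 0.04 op 0.0599 grip 5.0
```

```bash
python3 drive.py '[[0,-0.0003,0,0,0,0],[0,0,0,0,0,0]]' 0.05 22
python3 drive.py '[[0,0,-0.0003,0,0,-0.125],[0,0,-0.0003,0,0,-0.125]]'
python3 -c "
from cell import robot
from h import *
show(robot.observe())"
python3 drive.py '[[0,0,0,0,0,0],[0,0,0,0,0,0]]'
python3 -c "
from cell import robot
from h import *
show(robot.observe())"
```

```text
time: 7.47
tool_pos: [0.5562, -0.0496, 0.3106]
tool_rot: [3.141, 0.0, -1.546]
contact_force: [-0.7, -1.6, -1.4]
opening: 0.0596
grip_force: 22.0
time: 7.63
tool_pos: [0.5563, -0.0495, 0.3113]
tool_rot: [-3.141, 0.0, -1.291]
contact_force: [1.9, -0.7, -1.3]
opening: 0.0595
grip_force: 22.0
t7.63 q6 2.64 pos [ 0.5563 -0.0495  0.3113] rot [-3.141  0.    -1.291] F [ 1.86 -0.7  -1.33] Ftool [ 1.19 -1.6   1.33] Tz -0.07 op 0.0595 grip 22.0
time: 7.8
tool_pos: [0.5563, -0.0495, 0.3113]
tool_rot: [3.142, 0.0, -1.3]
contact_force: [-0.4, 0.7, -1.8]
opening: 0.0596
grip_force: 22.0
t7.80 q6 2.64 pos [ 0.5563 -0.0495  0.3113] rot [ 3.142  0.    -1.3  ] F [-0.43  0.68 -1.76] Ftool [-0.77  0.23  1.76] Tz 0.05 op 0.0596 grip 22.0
```

```bash

python3 drive.py '[[0,0,-0.0003,0,0,-0.125],[0,0,-0.0003,0,0,-0.125],[0,0,-0.0003,0,0,-0.125]]'
python3 drive.py '[[0,0,-0.0003,0,0,-0.125],[0,0,-0.0003,0,0,-0.125],[0,0,0,0,0,0]]'
python3 -c "
from cell import robot
from h import *
show(robot.observe())"
```

```text
time: 8.05
tool_pos: [0.5564, -0.0495, 0.3123]
tool_rot: [-3.141, -0.0, -0.92]
contact_force: [1.1, 1.1, -0.4]
opening: 0.0596
grip_force: 22.0
time: 8.3
tool_pos: [0.5564, -0.0495, 0.313]
tool_rot: [-3.141, -0.0, -0.67]
contact_force: [-1.1, 0.3, -0.4]
opening: 0.0598
grip_force: 22.0
t8.30 q6 2.01 pos [ 0.5564 -0.0495  0.313 ] rot [-3.141 -0.    -0.67 ] F [-1.13  0.27 -0.37] Ftool [-1.05  0.49  0.36] Tz 0.19 op 0.0598 grip 22.0
```

```bash

python3 drive.py '[[0,0,-0.00033,0,0,-0.125],[0,0,-0.00033,0,0,-0.125],[0,0,-0.00033,0,0,-0.125],[0,0,-0.00033,0,0,-0.125]]'
python3 drive.py '[[0,0,-0.00033,0,0,-0.125],[0,0,-0.00033,0,0,-0.125],[0,0,0,0,0,0]]'
python3 -c "
from cell import robot
from h import *
show(robot.observe())"
```

```text
time: 8.63
tool_pos: [0.5564, -0.0495, 0.3143]
tool_rot: [-3.141, -0.0, -0.173]
contact_force: [1.4, 0.2, -1.9]
opening: 0.0597
grip_force: 22.0
time: 8.88
tool_pos: [0.5564, -0.0495, 0.315]
tool_rot: [-3.142, -0.0, 0.077]
contact_force: [-0.9, -0.1, -0.2]
opening: 0.0597
grip_force: 22.0
t8.88 q6 1.27 pos [ 0.5564 -0.0495  0.315 ] rot [-3.142 -0.     0.077] F [-0.93 -0.14 -0.24] Ftool [-0.94  0.07  0.24] Tz 0.14 op 0.0597 grip 22.0
```

```bash

python3 drive.py '[[0,0,-0.00033,0,0,-0.125],[0,0,-0.00033,0,0,-0.125],[0,0,-0.00033,0,0,-0.125],[0,0,-0.00033,0,0,-0.125]]' | grep -E 'pos|force'
python3 drive.py '[[0,0,-0.00033,0,0,-0.125],[0,0,-0.00033,0,0,-0.125],[0,0,-0.00033,0,0,-0.125],[0,0,-0.00033,0,0,-0.125]]'| grep -E 'pos|force'
python3 drive.py '[[0,0,0,0,0,0]]'
python3 -c "
from cell import robot
from h import *
show(robot.observe())"
```

```text
tool_pos: [0.5564, -0.0495, 0.3162]
contact_force: [0.8, -0.1, -1.1]
grip_force: 22.0
tool_pos: [0.5563, -0.0495, 0.3175]
contact_force: [-0.2, 0.9, -0.8]
grip_force: 22.0
time: 9.63
tool_pos: [0.5563, -0.0495, 0.3176]
tool_rot: [3.141, -0.0, 1.075]
contact_force: [0.1, -0.5, -0.0]
opening: 0.0594
grip_force: 22.0
t9.63 q6 0.27 pos [ 0.5563 -0.0495  0.3176] rot [ 3.141 -0.     1.075] F [ 0.13 -0.49 -0.  ] Ftool [-0.37  0.35  0.  ] Tz 0.05 op 0.0594 grip 22.0
```

```bash

python3 drive.py '[[0,0,-0.00034,0,0,-0.125],[0,0,-0.00034,0,0,-0.125],[0,0,-0.00034,0,0,-0.125],[0,0,-0.00034,0,0,-0.125],[0,0,-0.00034,0,0,-0.125]]' | grep -E 'pos|force'
python3 drive.py '[[0,0,-0.00034,0,0,-0.125],[0,0,-0.00034,0,0,-0.125],[0,0,-0.00034,0,0,-0.125],[0,0,-0.00034,0,0,-0.125],[0,0,-0.00034,0,0,-0.125]]'| grep -E 'pos|force'
python3 drive.py '[[0,0,0,0,0,0]]'
python3 -c "
from cell import robot
from h import *
show(robot.observe())"
```

```text
tool_pos: [0.5563, -0.0496, 0.3192]
contact_force: [1.3, -0.1, 0.1]
grip_force: 22.0
tool_pos: [0.5563, -0.0496, 0.3209]
contact_force: [0.7, -0.2, -1.0]
grip_force: 22.0
time: 10.55
tool_pos: [0.5563, -0.0495, 0.3209]
tool_rot: [3.142, 0.0, 2.324]
contact_force: [-0.4, -0.6, 0.0]
opening: 0.0598
grip_force: 22.0
t10.55 q6 -0.98 pos [ 0.5563 -0.0495  0.3209] rot [3.142 0.    2.324] F [-0.38 -0.59  0.03] Ftool [-0.17 -0.68 -0.03] Tz 0.05 op 0.0598 grip 22.0
```

```bash

python3 drive.py '[[0,0,-0.00034,0,0,-0.125],[0,0,-0.00034,0,0,-0.125],[0,0,-0.00034,0,0,-0.125],[0,0,-0.00034,0,0,-0.125],[0,0,-0.00034,0,0,-0.125]]' | grep -E 'pos|force'
python3 drive.py '[[0,0,-0.00034,0,0,-0.125],[0,0,-0.00034,0,0,-0.125],[0,0,-0.00034,0,0,-0.125],[0,0,-0.00034,0,0,-0.125],[0,0,0,0,0,0]]'| grep -E 'pos|force'
python3 -c "
from cell import robot
from h import *
show(robot.observe())"
```

```text
tool_pos: [0.5563, -0.0496, 0.3226]
contact_force: [0.0, -0.2, -0.9]
grip_force: 22.0
tool_pos: [0.5563, -0.0495, 0.3239]
contact_force: [0.3, -0.1, -0.4]
grip_force: 22.0
t11.38 q6 -2.10 pos [ 0.5563 -0.0495  0.3239] rot [ 3.142  0.    -2.835] F [ 0.32 -0.13 -0.38] Ftool [-0.27 -0.22  0.38] Tz 0.07 op 0.0593 grip 22.0
```

```bash
python3 drive.py '[[0,0,0,0,0,0],[0,0,0,0,0,0],[0,0,0,0,0,0]]' 0.075 | grep -E 'pos|force|open'
for i in 1; do
python3 drive.py '[[0,0,0,0,0,0.125],[0,0,0,0,0,0.125],[0,0,0,0,0,0.125],[0,0,0,0,0,0.125],[0,0,0,0,0,0.125],[0,0,0,0,0,0.125],[0,0,0,0,0,0.125],[0,0,0,0,0,0.125]]' | grep force
python3 drive.py '[[0,0,0,0,0,0.125],[0,0,0,0,0,0.125],[0,0,0,0,0,0.125],[0,0,0,0,0,0.125],[0,0,0,0,0,0.125],[0,0,0,0,0,0.125],[0,0,0,0,0,0.125],[0,0,0,0,0,0.125]]' | grep force
python3 drive.py '[[0,0,0,0,0,0.125],[0,0,0,0,0,0.125],[0,0,0,0,0,0.125],[0,0,0,0,0,0.125],[0,0,0,0,0,0.125],[0,0,0,0,0,0.125],[0,0,0,0,0,0.125],[0,0,0,0,0,0.125]]' | grep force
done
python3 drive.py '[[0,0,0,0,0,0],[0,0,0,0,0,0],[0,0,0,0,0,0]]' | grep -E 'pos|force'
python3 drive.py '[[0,0,0,0,0,0],[0,0,0,0,0,0],[0,0,0,0,0,0],[0,0,0,0,0,0],[0,0,0,0,0,0]]' 0.05 22
python3 -c "
from cell import robot
from h import *
show(robot.observe())"
```

```text
tool_pos: [0.5563, -0.0495, 0.3239]
contact_force: [0.8, -0.4, -0.1]
opening: 0.0735
grip_force: 0.0
contact_force: [0.0, -0.2, -0.3]
grip_force: 0.0
contact_force: [-0.5, 0.3, 0.4]
grip_force: 0.0
contact_force: [0.4, -0.1, -0.1]
grip_force: 0.0
tool_pos: [0.5563, -0.0495, 0.3239]
contact_force: [0.9, 0.2, -0.8]
grip_force: 0.0
time: 14.3
tool_pos: [0.5563, -0.0495, 0.3239]
tool_rot: [-3.142, -0.0, 0.454]
contact_force: [-0.6, -0.0, -0.2]
opening: 0.0599
grip_force: 22.0
t14.30 q6 0.89 pos [ 0.5563 -0.0495  0.3239] rot [-3.142 -0.     0.454] F [-0.56 -0.03 -0.24] Ftool [-0.51 -0.22  0.24] Tz 0.02 op 0.0599 grip 22.0
```

```bash

python3 drive.py '[[0,0,-0.00033,0,0,-0.125],[0,0,-0.00033,0,0,-0.125],[0,0,-0.00033,0,0,-0.125],[0,0,-0.00033,0,0,-0.125]]' - 25| grep -E 'pos|force'
python3 drive.py '[[0,0,-0.00033,0,0,-0.125],[0,0,-0.00033,0,0,-0.125],[0,0,-0.00033,0,0,-0.125],[0,0,-0.00033,0,0,-0.125],[0,0,0,0,0,0]]'| grep -E 'pos|force'
python3 drive.py '[[0,0,-0.00033,0,0,-0.125],[0,0,-0.00033,0,0,-0.125],[0,0,0,0,0,0]]'
python3 -c "
from cell import robot
from h import *
show(robot.observe())"
```

```text
tool_pos: [0.5564, -0.0496, 0.3252]
contact_force: [0.7, 0.1, -0.5]
grip_force: 25.0
tool_pos: [0.5564, -0.0496, 0.3265]
contact_force: [-0.2, -0.2, -0.1]
grip_force: 25.0
time: 15.3
tool_pos: [0.5564, -0.0496, 0.3272]
tool_rot: [3.141, 0.0, 1.705]
contact_force: [0.6, -0.9, 0.4]
opening: 0.0592
grip_force: 25.0
t15.30 q6 -0.36 pos [ 0.5564 -0.0496  0.3272] rot [3.141 0.    1.705] F [ 0.57 -0.87  0.36] Ftool [-0.94  0.45 -0.36] Tz 0.02 op 0.0592 grip 25.0
```

```bash

for i in a; do
python3 drive.py '[[0,0,-0.00034,0,0,-0.125],[0,0,-0.00034,0,0,-0.125],[0,0,0,0,0,0]]'| grep -E 'pos|force'
python3 drive.py '[[0,0,-0.00034,0,0,-0.125],[0,0,-0.00034,0,0,-0.125],[0,0,0,0,0,0]]'| grep -E 'pos|force'
python3 drive.py '[[0,0,-0.00034,0,0,-0.125],[0,0,-0.00034,0,0,-0.125],[0,0,0,0,0,0]]'
done
python3 -c "
from cell import robot
from h import *
show(robot.observe())"
```

```text
tool_pos: [0.5564, -0.0495, 0.3279]
contact_force: [-0.8, 0.2, 0.1]
grip_force: 25.0
tool_pos: [0.5563, -0.0495, 0.3286]
contact_force: [0.3, -0.3, -0.2]
grip_force: 25.0
time: 16.05
tool_pos: [0.5563, -0.0495, 0.3293]
tool_rot: [3.141, 0.0, 2.449]
contact_force: [-0.4, -0.0, 0.4]
opening: 0.0595
grip_force: 25.0
t16.05 q6 -1.10 pos [ 0.5563 -0.0495  0.3293] rot [3.141 0.    2.449] F [-0.42 -0.    0.42] Ftool [ 0.32 -0.27 -0.42] Tz 0.08 op 0.0595 grip 25.0
```

```bash

python3 drive.py '[[0,0,-0.00034,0,0,-0.125],[0,0,-0.00034,0,0,-0.125],[0,0,0,0,0,0]]'| grep -E 'pos|force'
python3 drive.py '[[0,0,-0.00034,0,0,-0.125],[0,0,-0.00034,0,0,-0.125],[0,0,0,0,0,0]]'| grep -E 'pos|force'
python3 drive.py '[[0,0,-0.00034,0,0,-0.125],[0,0,-0.00034,0,0,-0.125],[0,0,0,0,0,0],[0,0,0,0,0,0]]'
python3 -c "
from cell import robot
from h import *
show(robot.observe())"
```

```text
tool_pos: [0.5564, -0.0495, 0.3302]
contact_force: [-0.3, -0.9, 1.9]
grip_force: 25.0
tool_pos: [0.5564, -0.0495, 0.331]
contact_force: [-0.4, 0.1, 1.9]
grip_force: 25.0
time: 16.88
tool_pos: [0.5564, -0.0495, 0.3314]
tool_rot: [-3.142, 0.001, -3.091]
contact_force: [0.8, -0.2, 2.2]
opening: 0.0598
grip_force: 25.0
t16.88 q6 -1.85 pos [ 0.5564 -0.0495  0.3314] rot [-3.142e+00  1.000e-03 -3.091e+00] F [ 0.82 -0.25  2.24] Ftool [-0.81 -0.29 -2.24] Tz 0.01 op 0.0598 grip 25.0
```

```bash

python3 drive.py '[[0,0,-0.0005,0,0,0],[0,0,-0.001,0,0,0],[0,0,-0.001,0,0,0],[0,0,-0.001,0,0,0]]'| grep -E 'pos|force'
python3 drive.py '[[0,0,-0.002,0,0,0],[0,0,-0.002,0,0,0],[0,0,-0.003,0,0,0],[0,0,-0.003,0,0,0],[0,0,-0.004,0,0,0],[0,0,-0.004,0,0,0]]'| grep -E 'pos|force'
python3 drive.py '[[0,0,-0.006,0,0,0],[0,0,-0.008,0,0,0],[0,0,-0.008,0,0,0],[0,0,-0.006,0,0,0],[0,0,-0.003,0,0,0],[0,0,0,0,0,0]]'
python3 - <<'E'
from cell import robot
from h import *
import cv2
s=robot.observe();show(s)
c=robot.read_camera("wrist"); cv2.imwrite("pics/w2.png",c["image"][:,:,::-1])
d=need(s,.5145,-.3247,s["tool_pos"][2]);print(d,d/12)
E
```

```text
tool_pos: [0.5564, -0.0496, 0.3349]
contact_force: [1.1, -0.5, 2.2]
grip_force: 25.0
tool_pos: [0.5561, -0.0495, 0.3527]
contact_force: [0.2, 0.2, -0.3]
grip_force: 25.0
time: 18.22
tool_pos: [0.5564, -0.0496, 0.3849]
tool_rot: [-3.141, 0.002, -3.079]
contact_force: [0.1, 0.5, -1.2]
opening: 0.0596
grip_force: 25.0
t18.22 q6 -1.86 pos [ 0.5564 -0.0496  0.3849] rot [-3.141e+00  2.000e-03 -3.079e+00] F [ 0.14  0.49 -1.24] Ftool [-0.17  0.48  1.24] Tz 0.04 op 0.0596 grip 25.0
[ 0.0589 -0.272   0.    ] [ 0.00490833 -0.02266667  0.        ]
```

View pics/w2.png

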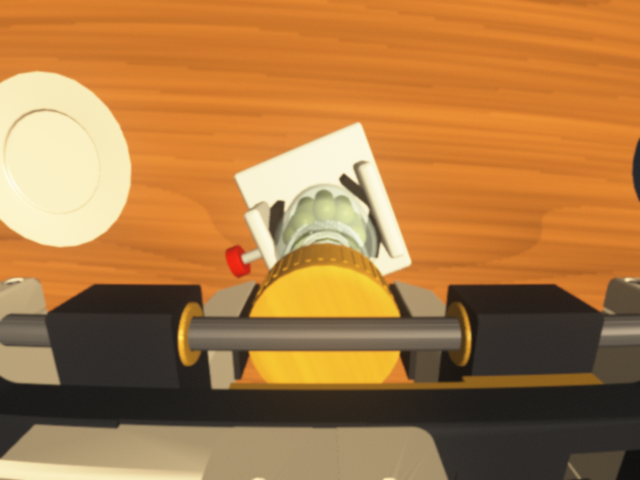

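The lid is held level in the fingers, clear of the neck. The saucer is at the left of the picture. Moving there at height.

```bash

python3 drive.py '[[0.002,-0.010,0,0,0,0],[0.005,-0.0227,0,0,0,0],[0.005,-0.0227,0,0,0,0],[0.005,-0.0227,0,0,0,0],[0.005,-0.0227,0,0,0,0],[0.005,-0.0227,0,0,0,0],[0.005,-0.0227,0,0,0,0],[0.005,-0.0227,0,0,0,0]]'| grep -E 'pos|force'
python3 drive.py '[[0.005,-0.0227,0,0,0,0],[0.005,-0.0227,0,0,0,0],[0.005,-0.0227,0,0,0,0],[0.005,-0.0227,0,0,0,0],[0.0019,-0.0123,0,0,0,0],[0,0,0,0,0,0],[0,0,0,0,0,0],[0,0,0,0,0,0]]'| grep -E 'pos|force'
python3 - <<'E'
from cell import robot
from h import *
import cv2
s=robot.observe();show(s)
a=robot.read_camera("wrist")["image"];S=robot.read_camera("scene");b=S["image"]
im=np.zeros((600,800,3),np.uint8); im[:360,:480]=cv2.resize(a,(480,360)); im[:400,480:]=cv2.resize(b[170:270,165:245],(320,400),interpolation=cv2.INTER_CUBIC)
cv2.imwrite("pics/w3.png",im[:,:,::-1])
E
```

```text
tool_pos: [0.5292, -0.2222, 0.3832]
contact_force: [0.9, 0.4, -0.8]
grip_force: 25.0
tool_pos: [0.5145, -0.3239, 0.3835]
contact_force: [-0.1, -0.4, -0.7]
grip_force: 25.0
t19.60 q6 -2.32 pos [ 0.5145 -0.3239  0.3835] rot [ 3.141 -0.    -3.079] F [-0.06 -0.36 -0.66] Ftool [ 0.08 -0.36  0.66] Tz -0.01 op 0.0594 grip 25.0
```

View pics/w3.png

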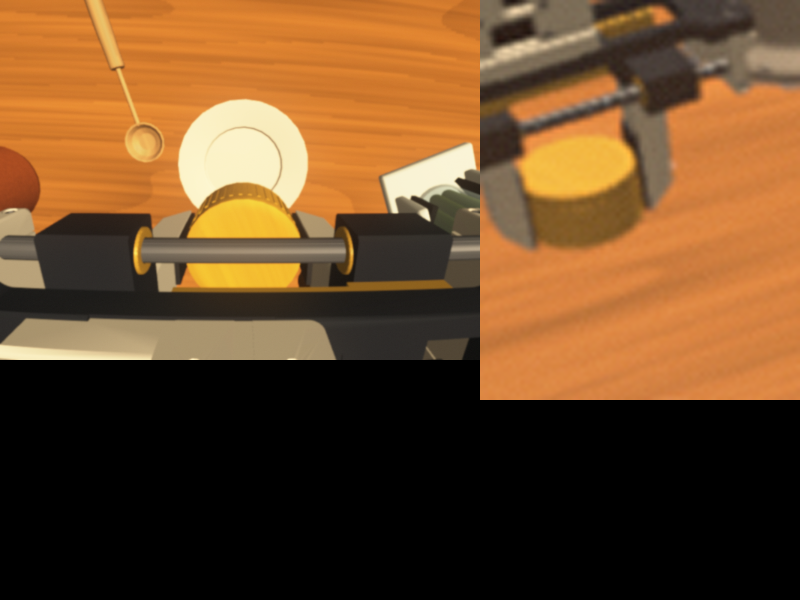

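The lid is level in the fingers, and the fingertips are about even with its underside. The saucer rim spans x 178–308 in the left panel, centred near (324,213) in full pixels.

```bash
python3 - <<'E'
from cell import robot
from h import *
c=robot.read_camera("wrist");p=onz(c,324,213,.005);print(p);s=robot.observe();print(need(s,.5145,-.3245,s["tool_pos"][2]))
E
python3 drive.py '[[0,0,0.015,0,0,0],[0,0,0.025,0,0,0],[0,0,0.03,0,0,0],[0,0,0.03,0,0,0],[0,0,0.025,0,0,0],[0,0,0.015,0,0,0],[0,0,0.01,0,0,0],[0,0,0,0,0,0]]'| grep -E 'pos|force'
python3 drive.py '[[0,0,0.01,0,0,0],[0,0,0.008,0,0,0],[0,0,0,0,0,0],[0,0,0,0,0,0],[0,0,0,0,0,0],[0,0,0,0,0,0],[0,0,0,0,0,0]]'
python3 -c "
from cell import robot
from h import *
show(robot.observe())"
```

```text
[ 0.50740506 -0.32361679  0.005     ]
[ 0.0003 -0.0009 -0.    ]
tool_pos: [0.5143, -0.3237, 0.2318]
contact_force: [-0.9, 0.4, 0.1]
grip_force: 25.0
time: 21.0
tool_pos: [0.5146, -0.3248, 0.2163]
tool_rot: [-3.141, 0.001, -3.079]
contact_force: [-0.2, -0.1, -0.7]
opening: 0.0596
grip_force: 25.0
t21.00 q6 -2.32 pos [ 0.5146 -0.3248  0.2163] rot [-3.141e+00  1.000e-03 -3.079e+00] F [-0.18 -0.11 -0.73] Ftool [ 0.19 -0.1   0.73] Tz -0.02 op 0.0596 grip 25.0
```

```bash

python3 drive.py '[[0.003,0,0.006,0,0,0],[0,0,0.006,0,0,0],[0,0,0.006,0,0,0],[0,0,0.004,0,0,0],[0,0,0.002,0,0,0],[0,0,0,0,0,0],[0,0,0,0,0,0],[0,0,0,0,0,0]]'| grep -E 'pos|force'
python3 drive.py '[[0,0,0.001,0,0,0],[0,0,0.001,0,0,0],[0,0,0.001,0,0,0],[0,0,0,0,0,0],[0,0,0,0,0,0],[0,0,0,0,0,0],[0,0,0,0,0,0]]'| grep -E 'pos|force'
python3 -c "
from cell import robot
from h import *
show(robot.observe())"
```

```text
tool_pos: [0.5116, -0.3249, 0.1919]
contact_force: [0.1, -0.3, 0.4]
grip_force: 25.0
tool_pos: [0.5115, -0.3249, 0.1888]
contact_force: [-0.4, 0.5, -0.4]
grip_force: 25.0
t22.25 q6 -2.33 pos [ 0.5115 -0.3249  0.1888] rot [-3.142  0.    -3.079] F [-0.36  0.48 -0.36] Ftool [0.33 0.5  0.36] Tz 0.05 op 0.0595 grip 25.0
```

```bash

for k in 1; do
python3 drive.py '[[0,0,0.0005,0,0,0],[0,0,0.0005,0,0,0],[0,0,0.0005,0,0,0],[0,0,0.0005,0,0,0],[0,0,0,0,0,0],[0,0,0,0,0,0]]'| grep -E 'pos|force'
python3 drive.py '[[0,0,0.0005,0,0,0],[0,0,0.0005,0,0,0],[0,0,0,0,0,0],[0,0,0,0,0,0],[0,0,0,0,0,0]]'| grep -E 'pos|force'
python3 drive.py '[[0,0,0.0005,0,0,0],[0,0,0,0,0,0],[0,0,0,0,0,0],[0,0,0,0,0,0],[0,0,0,0,0,0]]'| grep -E 'pos|force'
python3 drive.py '[[0,0,0.0005,0,0,0],[0,0,0,0,0,0],[0,0,0,0,0,0],[0,0,0,0,0,0],[0,0,0,0,0,0]]'| grep -E 'pos|force'
done
```

```text
tool_pos: [0.5115, -0.3248, 0.1867]
contact_force: [0.5, 0.8, -1.1]
grip_force: 25.0
tool_pos: [0.5115, -0.3249, 0.1858]
contact_force: [0.3, -0.4, -1.3]
grip_force: 25.0
tool_pos: [0.5115, -0.3249, 0.1853]
contact_force: [0.6, 0.4, -0.6]
grip_force: 25.0
tool_pos: [0.5115, -0.3249, 0.1847]
contact_force: [0.1, 0.6, -0.8]
grip_force: 25.0
```

```bash

python3 drive.py '[[0,0,0.0005,0,0,0],[0,0,0,0,0,0],[0,0,0,0,0,0],[0,0,0,0,0,0],[0,0,0,0,0,0]]'| grep -E 'pos|force'
python3 drive.py '[[0,0,0.0005,0,0,0],[0,0,0,0,0,0],[0,0,0,0,0,0],[0,0,0,0,0,0],[0,0,0,0,0,0]]'| grep -E 'pos|force'
python3 drive.py '[[0,0,0.0003,0,0,0],[0,0,0,0,0,0],[0,0,0,0,0,0],[0,0,0,0,0,0],[0,0,0,0,0,0]]'| grep -E 'pos|force'
```

```text
tool_pos: [0.5115, -0.3248, 0.1843]
contact_force: [0.2, -0.1, -0.6]
grip_force: 25.0
tool_pos: [0.5115, -0.3249, 0.1838]
contact_force: [1.2, 0.1, -1.2]
grip_force: 25.0
tool_pos: [0.5115, -0.3249, 0.1834]
contact_force: [-0.9, -0.5, -1.6]
grip_force: 25.0
```

```bash

python3 drive.py '[[0,0,0.0003,0,0,0],[0,0,0,0,0,0],[0,0,0,0,0,0],[0,0,0,0,0,0],[0,0,0,0,0,0]]'| grep -E 'pos|tact'
python3 drive.py '[[0,0,0.0003,0,0,0],[0,0,0,0,0,0],[0,0,0,0,0,0],[0,0,0,0,0,0],[0,0,0,0,0,0]]'| grep -E 'pos|tact'
python3 drive.py '[[0,0,0.0003,0,0,0],[0,0,0,0,0,0],[0,0,0,0,0,0],[0,0,0,0,0,0],[0,0,0,0,0,0]]'| grep -E 'pos|tact'
```

```text
tool_pos: [0.5115, -0.3249, 0.1833]
contact_force: [-0.6, 0.2, 1.1]
tool_pos: [0.5115, -0.3249, 0.1833]
contact_force: [-1.9, 0.9, 5.6]
tool_pos: [0.5115, -0.3248, 0.1833]
contact_force: [-2.8, 1.7, 7.4]
```

```bash

python3 drive.py '[[0,0,-0.0006,0,0,0],[0,0,0,0,0,0],[0,0,0,0,0,0],[0,0,0,0,0,0]]' - 3 | grep -E 'pos|force'
python3 drive.py '[[0,0,0,0,0,0],[0,0,0,0,0,0],[0,0,0,0,0,0],[0,0,0,0,0,0]]' 0.066 
python3 drive.py '[[0,0,0,0,0,0],[0,0,0,0,0,0],[0,0,0,0,0,0],[0,0,0,0,0,0]]' 
python3 - <<'E'
from cell import robot
import cv2
import numpy as np
a=robot.read_camera("wrist")["image"];b=robot.read_camera("scene")["image"]
im=np.zeros((400,800,3),np.uint8); im[:300,:400]=cv2.resize(a,(400,300)); im[:,400:]=cv2.resize(b[250:330,160:240],(400,400),interpolation=cv2.INTER_CUBIC)
cv2.imwrite("pics/w4.png",im[:,:,::-1])
E
```

```text
tool_pos: [0.5115, -0.3249, 0.1833]
contact_force: [-1.6, 0.4, 3.9]
grip_force: 5.4
time: 27.17
tool_pos: [0.5116, -0.3252, 0.1833]
tool_rot: [-3.141, 0.001, -3.08]
contact_force: [0.9, -2.6, 2.1]
opening: 0.0656
grip_force: 1.6
time: 27.5
tool_pos: [0.5116, -0.325, 0.1833]
tool_rot: [-3.141, 0.001, -3.079]
contact_force: [-0.2, -2.6, 3.2]
opening: 0.0659
grip_force: 1.8
```

View pics/w4.png

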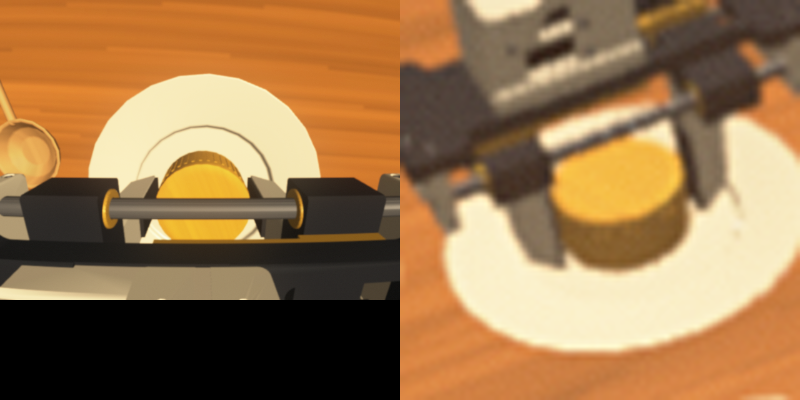

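The lid stands on the saucer floor with the fingers just open around it. One fingertip seems to bear on the saucer, so I'll rise a little and then clear.

```bash

python3 drive.py '[[0,0,-0.001,0,0,0],[0,0,-0.001,0,0,0],[0,0,-0.001,0,0,0],[0,0,0,0,0,0],[0,0,0,0,0,0]]' | grep -E 'pos|force|open'
python3 -c "
from cell import robot
from h import *
show(robot.observe())"
python3 drive.py '[[0,0,-0.002,0,0,0],[0,0,-0.002,0,0,0],[0,0,-0.002,0,0,0],[0,0,0,0,0,0],[0,0,0,0,0,0]]' 0.076 | grep -E 'pos|force|open'
```

```text
tool_pos: [0.5114, -0.3246, 0.1859]
contact_force: [0.2, -0.3, 0.2]
opening: 0.0659
grip_force: 0.0
t28.02 q6 -2.33 pos [ 0.5114 -0.3246  0.1859] rot [ 3.141e+00 -1.000e-03 -3.079e+00] F [ 0.18 -0.28  0.2 ] Ftool [-0.16 -0.29 -0.2 ] Tz -0.03 op 0.0659 grip 0.0
tool_pos: [0.5115, -0.3249, 0.1924]
contact_force: [0.0, -0.2, -0.4]
opening: 0.0761
grip_force: 0.0
```

Free of contact. Now rising clear.

```bash

python3 drive.py '[[0,0,-0.005,0,0,0],[0,0,-0.01,0,0,0],[0,0,-0.02,0,0,0],[0,0,-0.03,0,0,0],[0,0,-0.04,0,0,0],[0,0,-0.04,0,0,0],[0,0,-0.03,0,0,0],[0,0,0,0,0,0]]' | grep -E 'pos|force|open'
python3 drive.py '[[0.03,0.01,0,0,0,0],[0.04,0.01,0,0,0,0],[0.03,0.01,0,0,0,0],[0,0,0,0,0,0],[0,0,0,0,0,0],[0,0,0,0,0,0]]' | grep -E 'pos|force'
python3 - <<'E'
from cell import robot
import cv2
import numpy as np
a=robot.read_camera("wrist")["image"];b=robot.read_camera("scene")["image"];c=robot.read_camera("top")["image"]
im=np.zeros((600,800,3),np.uint8); im[:300,:400]=cv2.resize(a,(400,300)); im[:400,400:]=cv2.resize(b[250:330,160:240],(400,400),interpolation=cv2.INTER_CUBIC)
im[300:,:400]=cv2.resize(c[240:330,370:490],(400,300),interpolation=cv2.INTER_CUBIC)
cv2.imwrite("pics/w5.png",im[:,:,::-1])
E
```

```text
tool_pos: [0.5122, -0.3253, 0.3759]
contact_force: [0.9, -0.6, 0.7]
opening: 0.0761
grip_force: 0.0
tool_pos: [0.4102, -0.3015, 0.3679]
contact_force: [-0.1, 0.4, 0.1]
grip_force: 0.0
```

View pics/w5.png

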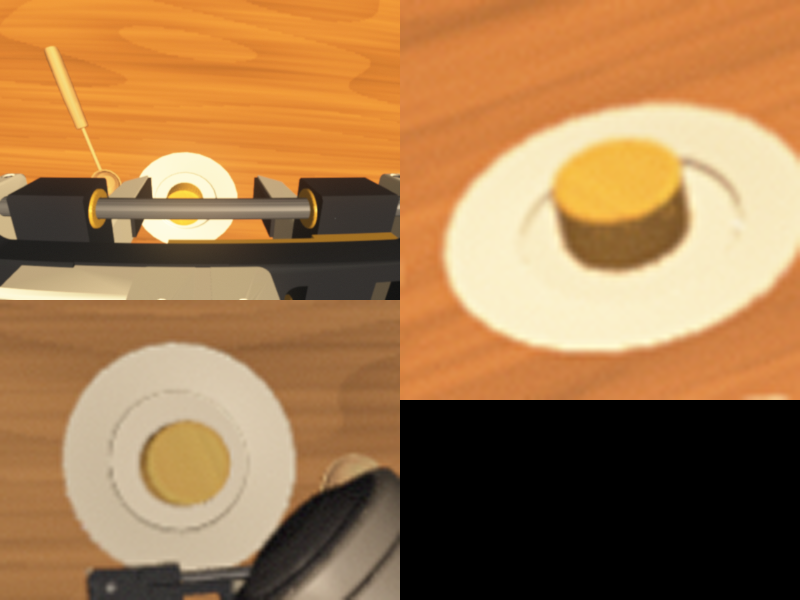

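The lid lies flat and right way up within a few mm of the saucer's centre: top view lid about (185,463), floor about (179,460). The gripper is clear.

```bash
python3 -c "
from cell import robot
print(robot.hand_in())"
```

```text
the job is handed in; nothing more can be done
None
```

The lid is unscrewed, was held as the thread let go, and now lies flat and right way up within a few mm of the saucer's centre; the job was handed in at about 30 of 72 s, but no verdict came back.

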